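# Line up the slicer inserts and lock them with the pin

### The job

Put the slicer inserts away: push the three stacked inserts in the grey tray gently up against the tray's end stop, so that their holes line up, then take the locking pin from its stand and pass it down through all three until its knob rests on the top insert. Feel for the holes and force nothing, let go of the pin, and leave the other things on the table where they are.

Things in the scene. Friction and masses are not known exactly. Their poses are not given: they have to be found in the camera images.
- caddy: Grey plastic tray fixed to the table, 180 long (x), 84 wide, 36 high. Origin: on the table, on its centre line; x along the tray to its far, closed end, z up. Two ledges 20 mm high carry a flat stack of three inserts in a channel 72 mm wide (1 mm play each side).
- caddy_notch (a point): Middle of the tray's open near end, 20 mm above the table, 85 mm before the tray's origin; tray's axes. Here a thumb notch, 50 mm wide and 30 mm long, is open down to the table between the ledges, so that fingers reach down behind the whole stack.
- caddy_far (a point): Point on the centre line, 50 mm beyond the tray's origin, 20 mm above the table; tray's axes. The rigid upright end stop (54 mm high, across the channel) is adjustable and its face stands anywhere from 15 mm before to 15 mm beyond this point: not measured, to be found by touch or seen.
- caddy_mid (a point): Point on the centre line, 20 mm beyond the tray's origin, 19.5 mm above the table. The end stop has a foot under the inserts with a blind socket for the pin, 12 mm wide, 16 mm deep, on the centre line, 30 mm before the stop's face: so within 15 mm of this point along x, right under the holes of inserts that touch the stop.
- insert_low: The bottom one of three equal slicer inserts (metal plates 100 long, 70 wide, 8 thick, about 110 g, with side runners, a window and a pin hole) lying loose on one another in the tray, at the start 6 to 52 mm short of the stop, each differently; slippery, slides with under 5 N. Origin: centre of its underside, 20 mm above the table; x along the tray; edges at x = +50 and -50 mm.
- insert_low_hole (a point): Centre of the pin hole of the bottom insert, 13 mm wide and right through, at half its thickness; on the insert's centre line, 30 mm from its far edge. Same axes as the insert.
- insert_mid: The middle one of three equal slicer inserts (metal plates 100 long, 70 wide, 8 thick, about 110 g, with side runners, a window and a pin hole) lying loose on one another in the tray, at the start 6 to 52 mm short of the stop, each differently; slippery, slides with under 5 N. Origin: centre of its underside, 28 mm above the table; x along the tray; edges at x = +50 and -50 mm.
- insert_mid_hole (a point): Centre of the pin hole of the middle insert, 13 mm wide and right through, at half its thickness; on the insert's centre line, 30 mm from its far edge. Same axes as the insert.
- insert_top: The top one of three equal slicer inserts (metal plates 100 long, 70 wide, 8 thick, about 110 g, with side runners, a window and a pin hole) lying loose on one another in the tray, at the start 6 to 52 mm short of the stop, each differently; slippery, slides with under 5 N. Origin: centre of its underside, 36 mm above the table; x along the tray; edges at x = +50 and -50 mm.
- insert_top_hole (a point): Centre of the pin hole of the top insert, 13 mm wide and right through, at half its thickness; on the insert's centre line, 30 mm from its far edge. Same axes as the insert.
- pin: Locking pin, 82 mm, 60 g: round steel stem 10 mm thick, 40 long, its last 6 mm tapering to 5 mm, below a round black knob 22 mm thick, 42 high. Origin: centre of the foot; z up to the knob (z = 40 to 82 mm). It starts upright in its stand, knob on the stand's top, foot 4 mm above the table, 1.5 mm play. Fully in the stack, its foot is again just under 4 mm above the table, knob on the top insert.
- pin_stand: Grey stand fixed to the table, 62 x 62 mm foot plate 3.5 mm thick, 52 x 52 mm block, 44 mm high, with a 13 mm hole in which the pin is parked. Origin: centre of its underside.
- salt_shaker: Salt shaker, 44 mm thick, 90 mm high, standing loose on the table; to be left alone. Origin: centre of its underside.
- spice_jar: Square glass spice jar with a round grey cap, 46 x 46 x 96 mm, standing loose on the table; to be left alone. Origin: centre of its underside.
- ramekin: Small glazed dish, 66 mm wide, 34 mm high, standing loose on the table; to be left alone. Origin: centre of its underside.
- timer: White wind-up kitchen timer, 58 mm wide, 42 mm high, standing loose on the table; to be left alone. Origin: centre of its underside.
- mug: Mug, 92 mm wide with its handle 127, 95 mm high, standing loose on the table; to be left alone. Origin: centre of its underside.

How it is judged:
By the outcome, as a careful person would: the job done as asked, in the order asked, and still so for the second after the job is handed in, with the robot touching nothing.
It also fails if it takes over 61 s, if anything falls off the work surface, if the arm or the gripper's body presses on something with over 40 N, if the wrist force passes 120 N, or if a joint passes its speed limit or range.

### The arm

A 6-joint arm with a two-finger parallel gripper is mounted at the origin on a cart in front of the work surface, level with it; the furniture and walls round the work are solid. World frame = base frame: x ahead of the robot, y to its left, z up, the work surface at z = 0. Lengths are in mm, angles in rad, forces in N, time in s.
With the tool pointing down it reaches from about 275 to 750 mm from the base axis. Payload 10.2 kg.
Tool frame: the origin (TCP) lies midway between the tips of the shut fingers; the grasp point (between the pads) lies 19 mm behind it; x points along the fingers, y is the direction in which the jaws open and shut, and the axes are right-handed (so a half turn about x gives the same grasp; the last joint's range is limited). The gripper opens to 85 mm and grips with 20 to 120 N. Pads are 22 mm wide; open, the fingers measure 114 mm over their backs; the gripper's body (76 mm by 85 mm) begins 54 mm behind the grasp point. The pads swing forward as they close: fully open they stand 13 mm farther back than shut.
Start: joints at [1.125, 0.313, 1.498, -0, 1.331, -0.223], TCP at [116.017, 512.027, 231.294] pointing down, gripper open.
Joint ranges: [-2.94, 2.94], [-0.97, 2.17], [0.19, 2.56], [-1.23, 4.37], [0.02, 3.11], [-2.88, 2.88]. Speed limits (rad/s): [2.39, 2.39, 3.01, 3.14, 3.14, 3.14].

### API

Orientations are given as a unit quaternion [w, x, y, z].
In Python, from rig import sense, capture, get_calibration, finish_job gives the robot as it stands.
- The arm moves only by the tool jog_arm, never from a script. Its argument "increments" is a list of rows, each an object of numbers: "rx", "ry", "rz": the turn, a rotation vector about the tool's x, y, z in rad; "x", "y", "z": the shift along the tool's x, y, z in mm; "hand": the finger opening in mm, from 0 to 85.4. A call has 1 to 5 rows; each row shifts and turns the commanded pose from where the row before left it, along the tool's axes as they then stand; what a row does not reach is not made up. A row lasts 1/8 s, in which the tool goes at most 62.5 mm and 10.7 degrees, less where a joint would pass 70% of its speed; a pose out of reach is approached as far as the arm can. A call with a gripper value outside its range is refused whole. The fingers move at their own pace and stop on an object; "force" is the grip in N (left out, the last holds). Time passes only in rows, so rows that do not move let the fingers close. It gives the time, the measured TCP pose, the force and the opening at its end, in the units of the state.
- sense(): the state, without advancing time (a new reading comes with each control period).
- capture(name): name is "scene" or "top"; returns the picture (400x640x3 uint8, red, green, blue); there is no depth.
- get_calibration(name): a dict with "camera_matrix" (3x3 intrinsics, pixels), "D" ([k1, k2, p1, p2, k3] as OpenCV has them; the pictures are not rectified), "R" (3x3) and "t" (3): a world point X has camera coordinates R X + t. Camera axes: x right, y down, z forward; pixel columns grow to the right and rows downward; lengths in mm; the calibration is good to about 2 mm. A picture is of the moment at which its call begins. get_calibration takes no time and is no camera call.
- finish_job(): hands the job in, once; it reports no verdict.
The state is a dict: "time_s": time; "joints": joint angles; "dq": joint speeds; "tau": joint torques, N m; "eef_pos": TCP position; "ee_rot": TCP orientation; "force": force on the tool from outside, world axes, zero at the start; "wrist_torque": the same for the moment, N m; "grip_width": opening from 0.0 (shut) to 1.0 (fully open).
Only numpy, scipy, OpenCV 4.12 (cv2) and the standard library are available. Lean on these libraries where they do the work, as an engineer would, in place of code of your own. Each camera call takes 0.05 s, during which the arm holds its last target.

## Working session

There is one attempt and no reset: what is moved stays moved. The work goes in short steps, Python scripts to look and compute and a tool call to move; the robot and the scene stay as the last step left them, time stands still between calls to the robot, and variables do not carry over. Pictures are saved under pics/ and viewed, and the job is handed in when it is done.

Besides the shell and the picture viewer there is one more tool, called after ">>>" as name([rows], argument=value, ...), one row to a line, values as JSON. jog_arm: Moves the arm, as the interface text tells. Its arguments: {"type":"object","properties":{"increments":{"type":"array","items":{"type":"object","properties":{"rx":{"type":"number"},"ry":{"type":"number"},"rz":{"type":"number"},"x":{"type":"number"},"y":{"type":"number"},"z":{"type":"number"},"hand":{"type":"number"}}}},"force":{"type":"number"}},"required":["increments"]}

```bash
mkdir -p pics; ls; python3 - <<'E'
from rig import *
import cv2,numpy as np
print(sense())
for n in("scene","top"):
    c=get_calibration(n);print(n,c)
    im=capture(n);cv2.imwrite(f"pics/{n}0.png",cv2.cvtColor(im,cv2.COLOR_RGB2BGR))
E
```

```text
pics
{'time_s': 0.0, 'joints': array([ 1.12460461e+00,  3.13468189e-01,  1.49846114e+00,  2.69277669e-06,
        1.33097347e+00, -2.23392610e-01]), 'dq': array([-0.00167562,  0.0001438 ,  0.00150359,  0.00106652, -0.00026072,
       -0.00068322]), 'tau': array([-1.05491807e-03, -4.12265146e+01, -2.59737647e+01, -2.39760302e-04,
        4.21865378e-03,  9.95796086e-06]), 'eef_pos': array([115.89709823, 511.78236464, 230.71670786]), 'ee_rot': array([ 0.70257052,  0.07817158,  0.70287666, -0.07904595]), 'force': array([ 0.76410407, -0.16826352, -0.14358384]), 'wrist_torque': array([-0.00307865, -0.00595083, -0.07443557]), 'grip_width': 1.0008490977232223}
scene {'camera_matrix': array([[423.15980313,   0.        , 319.7703643 ],
       [  0.        , 423.15980313, 192.56077737],
       [  0.        ,   0.        ,   1.        ]]), 'D': array([0.01726066, 0.        , 0.        , 0.        , 0.        ]), 'R': array([[-0.01787587,  0.9997318 ,  0.01472352],
       [ 0.83784074,  0.02301395, -0.54542941],
       [-0.54562198,  0.00258594, -0.83802743]]), 't': array([  17.07560889, -336.41441802, 1235.97442985])}
top {'camera_matrix': array([[448.25882552,   0.        , 328.7191996 ],
       [  0.        , 448.25882552, 207.06516851],
       [  0.        ,   0.        ,   1.        ]]), 'D': array([-0.09248607,  0.        ,  0.        ,  0.        ,  0.        ]), 'R': array([[ 0.02815858, -0.99953026, -0.01209782],
       [-0.98436499, -0.02562211, -0.17426722],
       [ 0.17387539,  0.01681579, -0.98462408]]), 't': array([ -9.96921483, 463.54435323, 951.05715078])}
```

View pics/scene0.png

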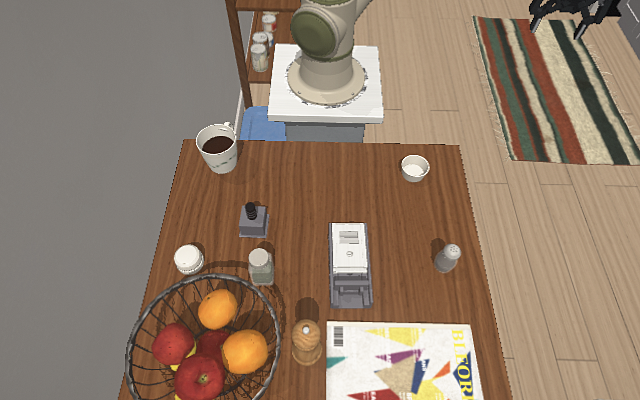

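View pics/top0.png

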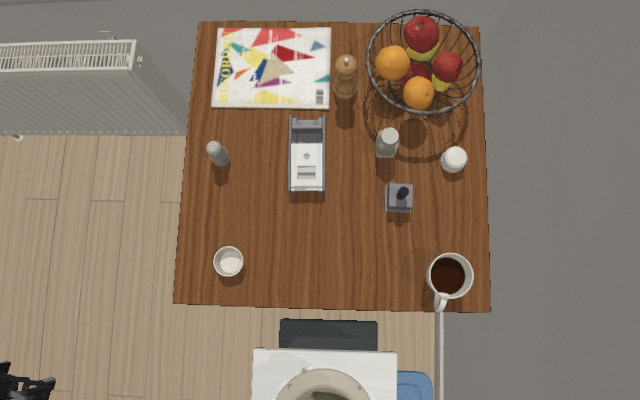

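Mug at scene (218,148), stand with pin at scene (252,215) / top (400,197), tray at scene (350,262) / top (307,155). The gripper is out of the way. I'll zoom in next.

```bash
python3 - <<'E'
import cv2
s=cv2.imread("pics/scene0.png");t=cv2.imread("pics/top0.png")
def z(im,x,y,w,h,k,n): cv2.imwrite(n,cv2.resize(im[y:y+h,x:x+w],None,fx=k,fy=k,interpolation=cv2.INTER_CUBIC))
z(s,310,210,80,105,5.5,"pics/s_tray.png")
z(t,270,105,75,95,6,"pics/t_tray.png")
z(s,220,190,60,60,8,"pics/s_pin.png")
z(t,370,170,60,55,8,"pics/t_pin.png")
E
```

```text
(no output)
```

View pics/s_tray.png

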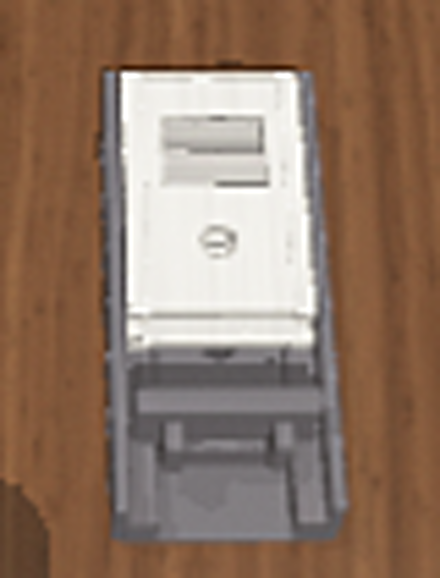

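View pics/t_tray.png

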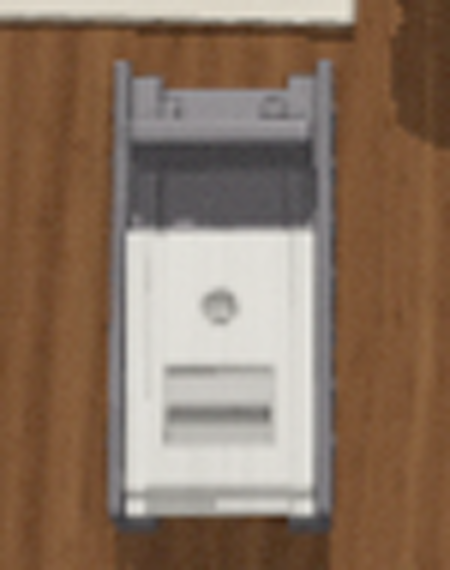

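View pics/s_pin.png

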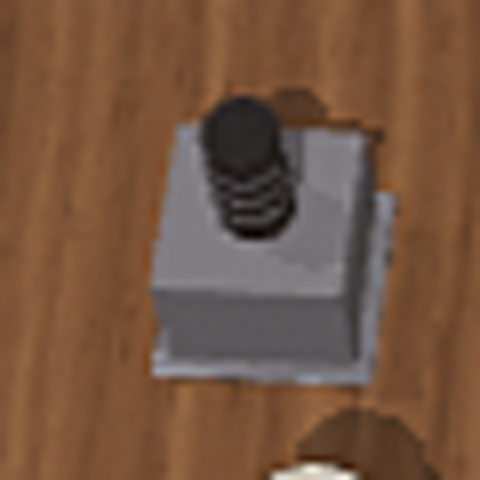

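View pics/t_pin.png

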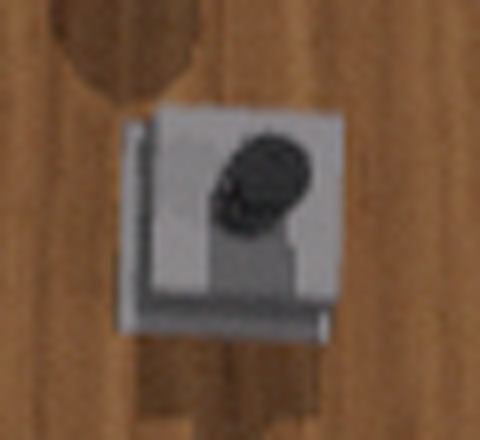

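```bash
cat > h.py <<'E'
import numpy as np,cv2
from rig import get_calibration
C={n:get_calibration(n) for n in("scene","top")}
def ray(n,u,v):
    c=C[n];p=cv2.undistortPoints(np.array([[[u,v]]],float),c["camera_matrix"],c["D"])[0,0]
    return -c["R"].T@c["t"],c["R"].T@np.array([p[0],p[1],1])
def onz(n,u,v,z):
    o,d=ray(n,u,v);return o+d*(z-o[2])/d[2]
def tri(a,b):
    o1,d1=ray("scene",*a);o2,d2=ray("top",*b)
    d1/=np.linalg.norm(d1);d2/=np.linalg.norm(d2)
    s=np.linalg.lstsq(np.c_[d1,-d2],o2-o1,rcond=None)[0]
    p,q=o1+d1*s[0],o2+d2*s[1];return (p+q)/2,np.linalg.norm(p-q)
def proj(n,X):
    c=C[n];return cv2.projectPoints(np.array(X,float).reshape(-1,1,3),cv2.Rodrigues(c["R"])[0],c["t"],c["camera_matrix"],c["D"])[0][:,0]
def cr(p,off,k): return (np.array(p)+.5)/k-.5+np.array(off)
E
python3 - <<'E'
from h import *
np.set_printoptions(precision=1,suppress=True)
S=lambda *p:cr(p,(310,210),5.5);T=lambda *p:cr(p,(270,105),6)
for n,a,b,z in [("nearL+y?",(312,72),(110,520),36),("near-y",(105,72),(330,520),36),("far+y",(345,508),(117,62),36),("far-y",(112,522),(330,62),36),("hole",(218,240),(219,306),44),("topfar+y",(314,316),(128,229),44),("topfar-y",(130,316),(312,229),44),("stoptopfar",(322,385),(132,122),54),]:
    print(n,onz("scene",*S(*a),z),onz("top",*T(*b),z),*tri(S(*a),T(*b)))
S=lambda *p:cr(p,(220,190),8);T=lambda *p:cr(p,(370,170),8)
print("knobtop",onz("scene",*S(240,131),86),onz("top",*T(272,171),86),*tri(S(240,131),T(272,171)))
for a,b in [((180,126),(340,302)),((368,132),(152,295)),((345,293),(158,108)),((153,290),(343,117))]:
    print("stand",onz("scene",*S(*a),44),onz("top",*T(*b),44),*tri(S(*a),T(*b)))
for n in C: print(n,-C[n]["R"].T@C[n]["t"])
E
```

```text
nearL+y? [501.6  93.9  36. ] [498.1  95.1  36. ] [499.   95.1  31.4] 1.1044749734780483
near-y [503.7  11.   36. ] [500.1  12.9  36. ] [501.1  12.1  31.3] 1.9251274556703735
far+y [679.6  98.1  36. ] [679.2 100.7  36. ] [679.3  99.5  35.3] 2.5715159842036206
far-y [686.7  14.7  36. ] [680.9  18.4  36. ] [684.   16.8  28.1] 3.701562494118574
hole [579.7  54.1  44. ] [579.6  56.9  44. ] [579.6  55.5  43.8] 2.7954503863997946
topfar+y [609.7  89.2  44. ] [609.1  92.5  44. ] [609.2  91.   43.1] 3.282354168355958
topfar-y [611.3  20.7  44. ] [610.6  22.9  44. ] [610.9  21.8  43.1] 2.1556120477683525
stoptopfar [640.6  89.7  54. ] [648.1  91.8  54. ] [644.4  89.6  63.8] 2.309956702874418
knobtop [ 495.5 -157.6   86. ] [ 494.6 -156.2   86. ] [ 494.9 -157.1   84.8] 1.4958150297911168
stand [ 469.1 -182.4   44. ] [ 467.3 -181.3   44. ] [ 467.7 -182.3   41.7] 1.1340102290078464
stand [ 469.6 -130.1   44. ] [ 467.9 -129.4   44. ] [ 468.3 -130.    41.8] 0.7606633022566311
stand [ 520.5 -131.8   44. ] [ 520.8 -130.8   44. ] [ 520.7 -131.2   44.4] 0.9716460408226845
stand [ 520.9 -183.5   44. ] [ 519.6 -182.4   44. ] [ 520.1 -183.3   42.4] 1.1476607615726373
scene [956.5 -12.5 852. ]
top [ 291.2  -14.1 1017.1]
```

```bash
python3 - <<'E'
from h import *
from rig import sense
from scipy.spatial.transform import Rotation as R
np.set_printoptions(precision=3,suppress=True)
s=sense();q=s["ee_rot"];M=R.from_quat(q,scalar_first=True).as_matrix();print(M,s["eef_pos"])
T=lambda *p:cr(p,(270,105),6)
S=lambda *p:cr(p,(310,210),5.5)
print("stop",onz("top",*T(219,138),54),onz("top",*T(219,140),54),onz("scene",*S(222,385),54))
print("nearedges top",[onz("top",*T(220,y),z) for y,z in((490,44),(513,36),(513,28))],onz("scene",*S(210,72),28),onz("scene",*S(210,72),44))
# tray model overlay
o=np.array([590,55.5]);a=.024
def w(x,y,z): return [o[0]+x*np.cos(a)-y*np.sin(a),o[1]+x*np.sin(a)+y*np.cos(a),z]
im={n:cv2.imread(f"pics/{n}0.png") for n in C}
for n,off,sz in(("scene",(310,210),(80,105)),("top",(270,105),(75,95))):
    k=6;c=cv2.resize(im[n][off[1]:off[1]+sz[1],off[0]:off[0]+sz[0]],None,fx=k,fy=k,interpolation=cv2.INTER_CUBIC)
    def poly(P,col):
        p=(proj(n,P)-off+.5)*k-.5;cv2.polylines(c,[np.round(p).astype(int)],True,col,1)
    poly([w(-90,-42,36),w(90,-42,36),w(90,42,36),w(-90,42,36)],(0,0,255))
    poly([w(51,-36,54),w(51,36,54)],(0,255,0))
    poly([w(-79,-35,44),w(21,-35,44),w(21,35,44),w(-79,35,44)],(255,0,0))
    cv2.imwrite(f"pics/ov_{n}.png",c)
E
```

```text
[[-0.     0.221  0.975]
 [-0.001  0.975 -0.221]
 [-1.    -0.001 -0.   ]] [115.933 511.8   230.808]
stop [642.431  58.688  54.   ] [641.637  58.658  54.   ] [641.451  53.541  54.   ]
nearedges top [array([508.773,  53.852,  44.   ]), array([501.771,  54.082,  36.   ]), array([503.488,  54.638,  28.   ])] [498.196  53.68   28.   ] [507.096  52.395  44.   ]
```

View pics/ov_scene.png

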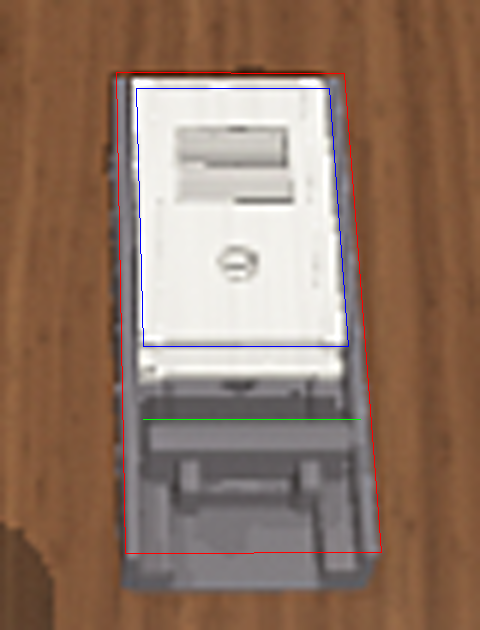

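View pics/ov_top.png

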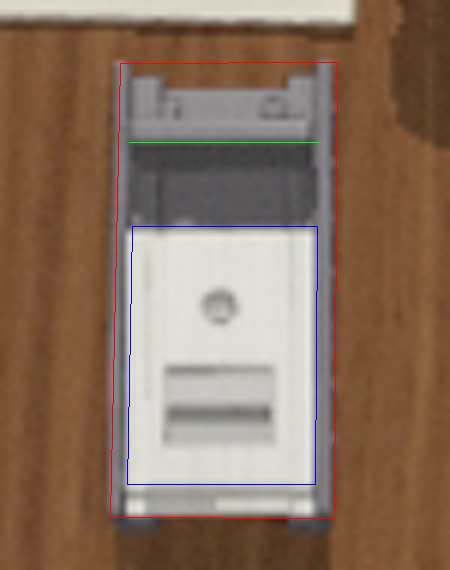

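Insert hole at about (580, 55.5, 44), stop face x≈641, lower near edges about 501. The pin is at about (495, -157). First I align the wrist with the tray (yaw ≈ 0.024) and shut the fingers.

>>> jog_arm([
  {"rx":-0.083,"hand":0},
  {"rx":-0.082,"hand":0},
  {"rx":-0.082,"hand":0},
  {"y":-40,"z":30},
  {"y":-45,"z":35},
], force=30)

```text
schema error: expected keys rx, ry, rz, x, y, z, hand
```

>>> jog_arm([
  {"rx":-0.083,"ry":0,"rz":0,"x":0,"y":0,"z":0,"hand":0},
  {"rx":-0.082,"ry":0,"rz":0,"x":0,"y":0,"z":0,"hand":0},
  {"rx":-0.082,"ry":0,"rz":0,"x":0,"y":0,"z":0,"hand":0},
  {"rx":0,"ry":0,"rz":0,"x":0,"y":-40,"z":30,"hand":0},
  {"rx":0,"ry":0,"rz":0,"x":0,"y":-45,"z":35,"hand":0},
], force=30)

```text
time_s: 0.72
eef_pos: [183.3, 427.6, 230.8]
ee_rot: [0.707, -0.009, 0.707, 0.009]
force: [0.5, 0.4, -0.1]
grip_width: -0.0
```

>>> jog_arm([
  {"rx":0,"ry":0,"rz":0,"x":0,"y":-48,"z":35,"hand":0},
  {"rx":0,"ry":0,"rz":0,"x":0,"y":-48,"z":35,"hand":0},
  {"rx":0,"ry":0,"rz":0,"x":0,"y":-48,"z":35,"hand":0},
  {"rx":0,"ry":0,"rz":0,"x":0,"y":-48,"z":35,"hand":0},
  {"rx":0,"ry":0,"rz":0,"x":0,"y":-48,"z":35,"hand":0},
])

```text
time_s: 1.35
eef_pos: [364.6, 191.2, 231.3]
ee_rot: [0.707, -0.009, 0.707, 0.009]
force: [-0.0, 1.3, -0.7]
grip_width: -0.002
```

>>> jog_arm([
  {"rx":0,"ry":0,"rz":0,"x":30,"y":-48,"z":34,"hand":0},
  {"rx":0,"ry":0,"rz":0,"x":40,"y":-48,"z":34,"hand":0},
  {"rx":0,"ry":0,"rz":0,"x":40,"y":-46,"z":34,"hand":0},
  {"rx":0,"ry":0,"rz":0,"x":30,"y":0,"z":0,"hand":0},
  {"rx":0,"ry":0,"rz":0,"x":0,"y":0,"z":0,"hand":0},
])

```text
time_s: 1.98
eef_pos: [458.2, 66.3, 100.3]
ee_rot: [0.705, -0.008, 0.709, 0.008]
force: [-1.3, 0.8, 0.0]
grip_width: -0.003
```

```bash
cat > pic.py <<'E'
import sys,cv2
from rig import *
from h import *
from scipy.spatial.transform import Rotation as R
np.set_printoptions(precision=2,suppress=True)
def shot(n,name,off,sz,k):
    im=cv2.cvtColor(capture(n),cv2.COLOR_RGB2BGR);cv2.imwrite(f"pics/{name}_full.png",im)
    cv2.imwrite(f"pics/{name}.png",cv2.resize(im[off[1]:off[1]+sz[1],off[0]:off[0]+sz[0]],None,fx=k,fy=k,interpolation=cv2.INTER_CUBIC))
def st():
    s=sense();print(s["time_s"],s["eef_pos"],s["ee_rot"],s["force"],s["grip_width"],s["dq"])
    print(R.from_quat(s["ee_rot"],scalar_first=True).as_matrix())
E
python3 - <<'E'
from pic import *
st();shot("scene","s1",(270,150),(140,170),3.5);shot("top","t1",(250,105),(130,130),4.5);st()
E
```

```text
1.975 [458.16  66.25 100.3 ] [ 0.71 -0.01  0.71  0.01] [-1.3   0.84  0.02] -0.003396429949293189 [ 0.02 -0.06 -0.04  0.    0.03 -0.  ]
[[-0.   -0.02  1.  ]
 [ 0.    1.    0.02]
 [-1.    0.   -0.  ]]
2.075 [459.59  66.71 102.8 ] [ 0.71 -0.01  0.71  0.01] [ 0.13  0.32 -0.52] -0.001177298011896893 [ 0.01 -0.02 -0.01 -0.   -0.01 -0.  ]
[[ 0.   -0.02  1.  ]
 [-0.    1.    0.02]
 [-1.   -0.    0.  ]]
```

View pics/s1.png

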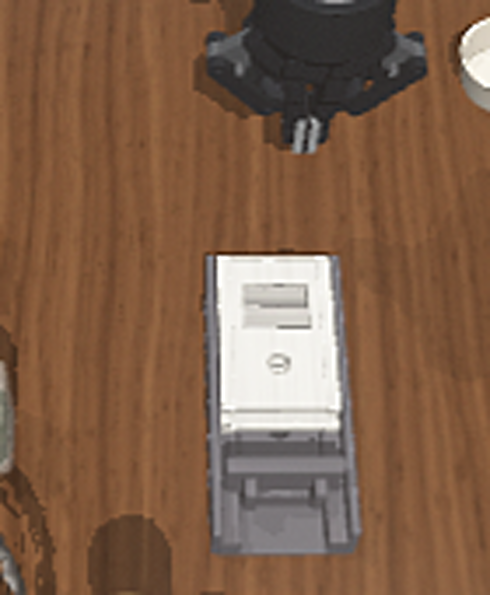

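View pics/t1.png

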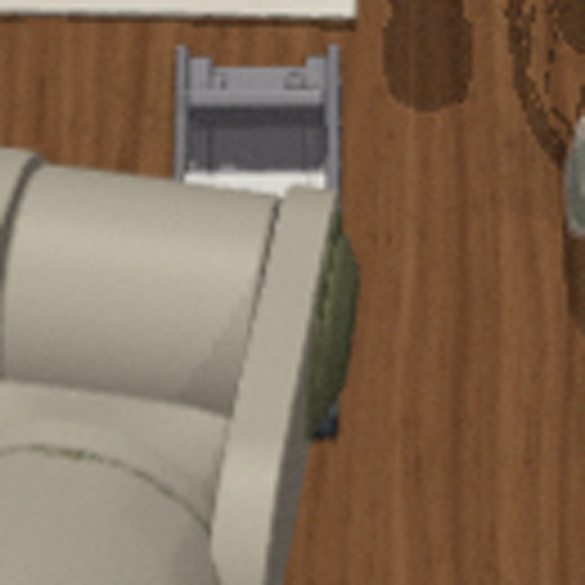

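The fingers are shut at scene crop (305,150), in front of the tray. I'll check the scene camera against the known TCP.

```bash
python3 - <<'E'
from h import *
p=cr((305,152),(270,150),3.5);print(p,proj("scene",[[458.2,66.3,100.3],[469,66.3,100.3]]))
E
```

```text
[356.78571429 193.07142857] [[355.7276984  189.88825832]
 [355.8729786  194.14377158]]
```

>>> jog_arm([
  {"rx":0,"ry":0,"rz":0,"x":25,"y":-7,"z":5,"hand":0},
  {"rx":0,"ry":0,"rz":0,"x":25,"y":-7,"z":5,"hand":0},
  {"rx":0,"ry":0,"rz":0,"x":20,"y":0,"z":0,"hand":0},
  {"rx":0,"ry":0,"rz":0,"x":5,"y":0,"z":0,"hand":0},
  {"rx":0,"ry":0,"rz":0,"x":0,"y":0,"z":0,"hand":0},
])

```text
time_s: 2.7
eef_pos: [470.2, 52.9, 28.0]
ee_rot: [0.708, -0.009, 0.707, 0.009]
force: [0.3, -0.4, 0.7]
grip_width: 0.004
```

```bash
python3 - <<'E'
from pic import *
st();shot("scene","s2",(310,170),(80,110),5);print(proj("scene",[sense()["eef_pos"]]));st()
E
```

```text
2.7 [470.25  52.94  28.  ] [ 0.71 -0.01  0.71  0.01] [ 0.35 -0.38  0.72] 0.003727686725056787 [-0.   -0.01 -0.01 -0.    0.    0.  ]
[[ 0.   -0.02  1.  ]
 [-0.    1.    0.02]
 [-1.   -0.    0.  ]]
[[347.18 211.84]]
2.75 [470.36  52.84  28.13] [ 0.71 -0.01  0.71  0.01] [ 0.46 -0.71  0.77] -0.0024725983894967616 [-0. -0.  0.  0. -0. -0.]
[[ 0.   -0.02  1.  ]
 [-0.    1.    0.02]
 [-1.   -0.    0.  ]]
```

View pics/s2.png

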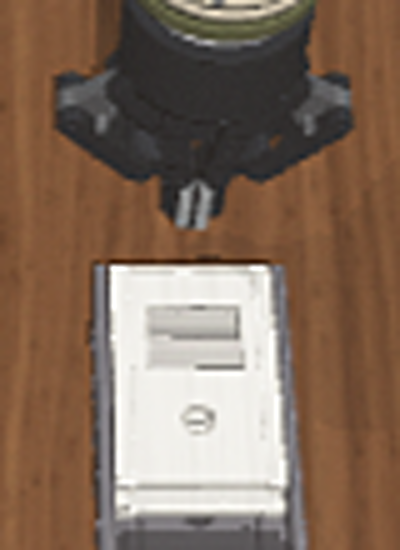

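>>> jog_arm([
  {"rx":0,"ry":0,"rz":0,"x":6,"y":0,"z":0,"hand":0},
  {"rx":0,"ry":0,"rz":0,"x":0,"y":0,"z":5,"hand":0},
  {"rx":0,"ry":0,"rz":0,"x":0,"y":0,"z":5,"hand":0},
  {"rx":0,"ry":0,"rz":0,"x":0,"y":0,"z":3,"hand":0},
  {"rx":0,"ry":0,"rz":0,"x":0,"y":0,"z":3,"hand":0},
])

```text
time_s: 3.38
eef_pos: [486.0, 53.1, 21.0]
ee_rot: [0.707, -0.009, 0.707, 0.009]
force: [-0.1, -0.2, 0.4]
grip_width: 0.007
```

>>> jog_arm([
  {"rx":0,"ry":0,"rz":0,"x":0,"y":0,"z":3,"hand":0},
  {"rx":0,"ry":0,"rz":0,"x":0,"y":0,"z":3,"hand":0},
  {"rx":0,"ry":0,"rz":0,"x":0,"y":0,"z":3,"hand":0},
  {"rx":0,"ry":0,"rz":0,"x":0,"y":0,"z":3,"hand":0},
  {"rx":0,"ry":0,"rz":0,"x":0,"y":0,"z":3,"hand":0},
])

```text
time_s: 4.0
eef_pos: [500.9, 53.4, 20.9]
ee_rot: [0.707, -0.009, 0.707, 0.009]
force: [-1.7, 0.1, -0.4]
grip_width: 0.004
```

>>> jog_arm([
  {"rx":0,"ry":0,"rz":0,"x":-1,"y":0,"z":2,"hand":0},
  {"rx":0,"ry":0,"rz":0,"x":0,"y":0,"z":3,"hand":0},
  {"rx":0,"ry":0,"rz":0,"x":0,"y":0,"z":3,"hand":0},
  {"rx":0,"ry":0,"rz":0,"x":0,"y":0,"z":3,"hand":0},
  {"rx":0,"ry":0,"rz":0,"x":0,"y":0,"z":2,"hand":0},
])

```text
time_s: 4.62
eef_pos: [513.9, 53.7, 21.9]
ee_rot: [0.707, -0.009, 0.707, 0.009]
force: [-1.1, -0.3, 1.1]
grip_width: -0.0
```

>>> jog_arm([
  {"rx":0,"ry":0,"rz":0,"x":0,"y":0,"z":2,"hand":0},
  {"rx":0,"ry":0,"rz":0,"x":0,"y":0,"z":2,"hand":0},
  {"rx":0,"ry":0,"rz":0,"x":0,"y":0,"z":2,"hand":0},
  {"rx":0,"ry":0,"rz":0,"x":0,"y":0,"z":1,"hand":0},
])

```text
time_s: 5.12
eef_pos: [520.8, 53.9, 22.0]
ee_rot: [0.707, -0.009, 0.707, 0.009]
force: [-1.6, -1.3, 0.9]
grip_width: -0.003
```

>>> jog_arm([
  {"rx":0,"ry":0,"rz":0,"x":0,"y":0,"z":1,"hand":0},
  {"rx":0,"ry":0,"rz":0,"x":0,"y":0,"z":1,"hand":0},
  {"rx":0,"ry":0,"rz":0,"x":0,"y":0,"z":1,"hand":0},
  {"rx":0,"ry":0,"rz":0,"x":0,"y":0,"z":1,"hand":0},
])

```text
time_s: 5.62
eef_pos: [524.8, 54.0, 21.9]
ee_rot: [0.707, -0.009, 0.707, 0.009]
force: [-1.7, -0.0, -0.1]
grip_width: 0.004
```

>>> jog_arm([
  {"rx":0,"ry":0,"rz":0,"x":0,"y":0,"z":1,"hand":0},
  {"rx":0,"ry":0,"rz":0,"x":0,"y":0,"z":1,"hand":0},
])

```text
time_s: 5.88
eef_pos: [526.7, 54.0, 21.9]
ee_rot: [0.707, -0.009, 0.707, 0.009]
force: [-0.4, -0.2, -0.1]
grip_width: 0.001
```

```bash
python3 - <<'E'
from pic import *
shot("scene","s3",(310,190),(80,120),5);st()
E
```

```text
5.925 [526.88  54.01  21.94] [ 0.71 -0.01  0.71  0.01] [-0.77  0.15 -0.68] 0.001194396223971589 [-0. -0.  0.  0. -0. -0.]
[[ 0.   -0.02  1.  ]
 [-0.    1.    0.02]
 [-1.   -0.    0.  ]]
```

View pics/s3.png

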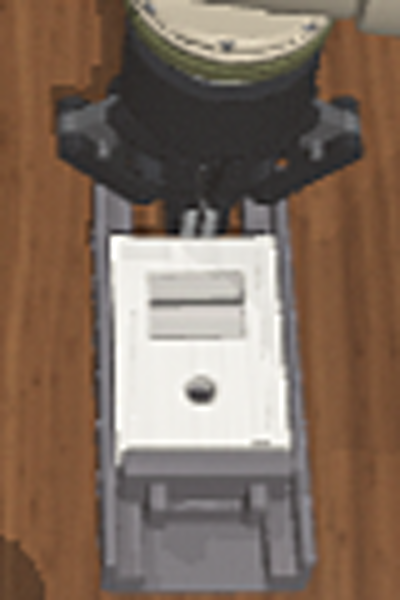

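The plates are pushed nearly to the stop and the hole now looks dark right through. I'll continue in small steps until contact.

>>> jog_arm([
  {"rx":0,"ry":0,"rz":0,"x":0,"y":0,"z":1,"hand":0},
  {"rx":0,"ry":0,"rz":0,"x":0,"y":0,"z":0,"hand":0},
])

```text
time_s: 6.18
eef_pos: [527.9, 54.0, 22.0]
ee_rot: [0.707, -0.009, 0.707, 0.009]
force: [-1.3, 0.5, -0.4]
grip_width: 0.001
```

>>> jog_arm([
  {"rx":0,"ry":0,"rz":0,"x":0,"y":0,"z":1,"hand":0},
  {"rx":0,"ry":0,"rz":0,"x":0,"y":0,"z":0,"hand":0},
])

```text
time_s: 6.42
eef_pos: [528.8, 54.1, 21.9]
ee_rot: [0.707, -0.009, 0.707, 0.009]
force: [-0.2, -0.1, -0.2]
grip_width: 0.001
```

>>> jog_arm([
  {"rx":0,"ry":0,"rz":0,"x":0,"y":0,"z":1,"hand":0},
  {"rx":0,"ry":0,"rz":0,"x":0,"y":0,"z":0,"hand":0},
])

```text
time_s: 6.68
eef_pos: [529.8, 54.1, 22.0]
ee_rot: [0.707, -0.009, 0.707, 0.009]
force: [-0.6, 0.7, 0.7]
grip_width: -0.002
```

>>> jog_arm([
  {"rx":0,"ry":0,"rz":0,"x":0,"y":0,"z":1,"hand":0},
  {"rx":0,"ry":0,"rz":0,"x":0,"y":0,"z":0,"hand":0},
])

```text
time_s: 6.92
eef_pos: [530.8, 54.1, 21.9]
ee_rot: [0.707, -0.009, 0.707, 0.009]
force: [-0.4, -0.4, -0.1]
grip_width: -0.001
```

>>> jog_arm([
  {"rx":0,"ry":0,"rz":0,"x":0,"y":0,"z":1,"hand":0},
  {"rx":0,"ry":0,"rz":0,"x":0,"y":0,"z":0,"hand":0},
])

```text
time_s: 7.18
eef_pos: [531.1, 54.1, 21.8]
ee_rot: [0.706, -0.009, 0.708, 0.009]
force: [-4.9, -1.6, 1.8]
grip_width: 0.0
```

>>> jog_arm([
  {"rx":0,"ry":0,"rz":0,"x":0,"y":0,"z":0.7,"hand":0},
  {"rx":0,"ry":0,"rz":0,"x":0,"y":0,"z":0,"hand":0},
])

```text
time_s: 7.42
eef_pos: [531.1, 54.2, 21.6]
ee_rot: [0.706, -0.009, 0.708, 0.009]
force: [-7.8, -1.6, 2.8]
grip_width: 0.004
```

```bash
python3 - <<'E'
from pic import *
shot("scene","s4",(310,190),(80,120),5);st()
E
```

```text
7.475 [531.13  54.17  21.63] [ 0.71 -0.01  0.71  0.01] [-7.54 -1.13  3.54] -0.004231386056310485 [ 0.  0. -0. -0. -0. -0.]
[[-0.   -0.02  1.  ]
 [ 0.    1.    0.02]
 [-1.    0.   -0.  ]]
```

View pics/s4.png

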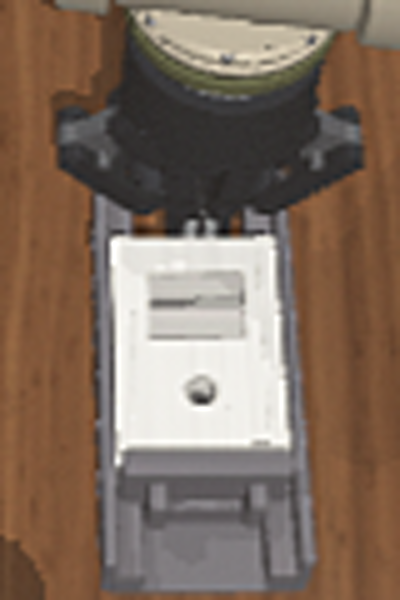

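```bash
python3 - <<'E'
from h import *
np.set_printoptions(precision=1,suppress=True)
S=lambda *p:cr(p,(310,190),5)
for n in("s3","s4"):
    im=cv2.imread(f"pics/{n}_full.png");g=im[:,:,1].astype(int)
    print(n);print(g[226:286,338:343].mean(1).astype(int));print(g[262:274,344:358])
print("hole",onz("scene",*S(201,390),44),"near",onz("scene",*S(195,236),44),"far",onz("scene",*S(205,450),44))
E
```

```text
s3
[ 55  49  48  48  55  80  79  79  81  59  46 144 242 232 228 227 240 242
 223 202 209 211 213 204 148 190 220 217 215 215 215 190 243 241 239 239
 239 239 239 239 238 239 239 239 238 238 238 238 237 237 237 239 249 182
 121 119 124 129 128  92]
[[240 239 239 238 235 239 241 239 239 239 236 241 240 239]
 [239 240 240 238 236 240 243 241 239 240 236 239 240 239]
 [239 239 239 241 239 243 246 243 242 241 237 240 241 240]
 [239 240 242 242 224 187 178 202 235 244 239 240 241 239]
 [239 241 243 210 177 178 179 159 180 228 238 241 240 240]
 [240 243 227 169 148 138 147 163 125 212 239 241 241 239]
 [239 243 239 133  63  73  74  83  99 206 238 240 240 240]
 [239 242 250 176  71  51  50  63 135 226 241 240 241 240]
 [238 240 245 242 184 130 126 142 200 240 240 239 240 240]
 [238 240 240 243 243 248 253 250 244 242 239 239 240 240]
 [239 239 239 240 238 240 244 244 240 240 239 239 240 240]
 [238 239 239 240 236 237 240 240 238 239 239 238 241 239]]
s4
[ 59  58  56  50  47  49  56  81  82  59  45 143 242 232 228 228 228 235
 220 203 210 211 213 204 155 181 221 217 215 216 215 186 243 241 23
[... 187 characters left out ...]
40 243 240 239 239 236 240 240 239]
 [239 239 239 240 238 242 244 242 241 241 237 240 241 239]
 [239 240 242 242 222 184 176 199 233 243 239 240 241 240]
 [239 241 242 205 170 184 204 185 186 228 238 241 240 239]
 [239 242 222 186 191 199 201 187 132 211 239 240 240 239]
 [239 242 234 189 141 126 151 181 124 203 239 241 241 240]
 [238 241 246 193 103  72  74  96 110 220 241 240 241 239]
 [239 241 244 240 163  79  60  86 191 241 241 239 241 240]
 [238 239 240 244 244 250 255 252 246 242 240 226 237 240]
 [239 239 239 240 238 241 246 244 241 240 239 238 240 240]
 [238 239 239 239 236 237 240 240 239 239 239 238 241 239]]
hole [611.7  54.6  44. ] near [541.4  53.5  44. ] far [637.5  55.7  44. ]
```

>>> jog_arm([
  {"rx":0,"ry":0,"rz":0,"x":0,"y":0,"z":-10,"hand":0},
  {"rx":0,"ry":0,"rz":0,"x":0,"y":0,"z":-30,"hand":0},
  {"rx":0,"ry":0,"rz":0,"x":-40,"y":0,"z":-30,"hand":0},
  {"rx":0,"ry":0,"rz":0,"x":-50,"y":-10,"z":0,"hand":0},
  {"rx":0,"ry":0,"rz":0,"x":-30,"y":-50,"z":0,"hand":0},
])

```text
time_s: 8.1
eef_pos: [464.3, -7.0, 144.4]
ee_rot: [0.709, -0.01, 0.706, 0.01]
force: [0.5, 0.9, 0.4]
grip_width: 0.0
```

>>> jog_arm([
  {"rx":0,"ry":0,"rz":0,"x":0,"y":-40,"z":5,"hand":85},
  {"rx":0,"ry":0,"rz":0,"x":0,"y":-40,"z":8,"hand":85},
  {"rx":0,"ry":0,"rz":0,"x":0,"y":-40,"z":10,"hand":85},
  {"rx":0,"ry":0,"rz":0,"x":0,"y":-30,"z":10,"hand":85},
  {"rx":0,"ry":0,"rz":0,"x":0,"y":0,"z":0,"hand":85},
])

```text
time_s: 8.72
eef_pos: [500.7, -158.2, 141.8]
ee_rot: [0.707, -0.008, 0.707, 0.008]
force: [0.2, 0.3, 0.2]
grip_width: 0.998
```

```bash
python3 - <<'E'
from pic import *
st();shot("scene","s5",(310,210),(80,105),5.5);shot("top","t5",(270,105),(75,95),6);st()
a=cv2.imread("pics/s5_full.png")[180:260,210:290];b=cv2.imread("pics/t5_full.png")[150:230,360:440]
cv2.imwrite("pics/p5.png",np.hstack([cv2.resize(i,None,fx=5,fy=5,interpolation=cv2.INTER_CUBIC) for i in(a,b)]))
E
```

```text
8.725 [ 500.74 -158.18  141.8 ] [ 0.71 -0.01  0.71  0.01] [0.18 0.27 0.18] 0.9980706913694172 [ 0.04 -0.02  0.05  0.01  0.01  0.02]
[[ 0.   -0.02  1.  ]
 [-0.    1.    0.02]
 [-1.   -0.    0.  ]]
8.825 [ 500.22 -156.16  141.81] [ 0.71 -0.01  0.71  0.01] [-0.49  0.49 -0.14] 0.9950358372828273 [ 0.02 -0.01  0.01 -0.    0.   -0.  ]
[[ 0.   -0.02  1.  ]
 [ 0.    1.    0.02]
 [-1.    0.    0.  ]]
```

View pics/s5.png

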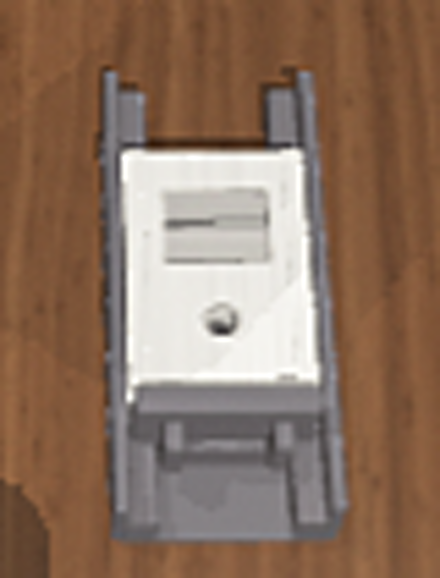

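View pics/t5.png

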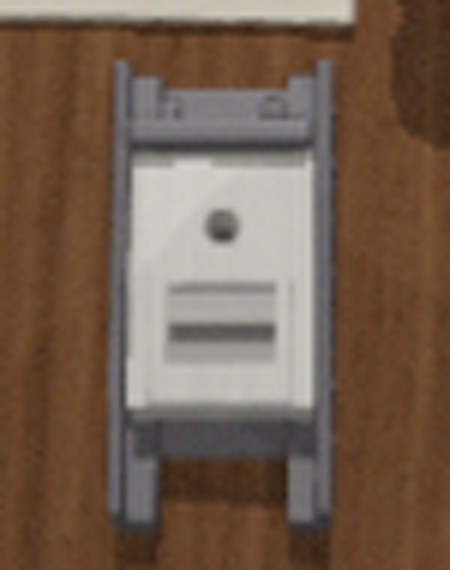

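View pics/p5.png

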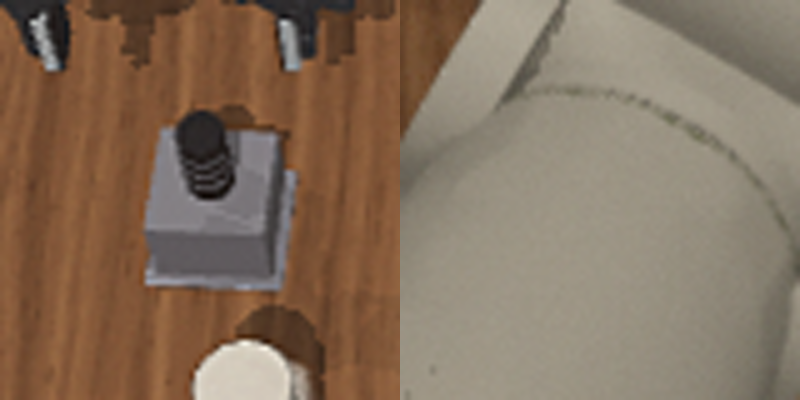

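```bash
python3 - <<'E'
from h import *
print(cr((52,68),(210,180),5),cr((292,68),(210,180),5))
for z in(142,155): print(proj("scene",[[511.7,-157-42.5,z],[511.7,-157+42.5,z]]))
E
```

```text
[220.  193.2] [268.  193.2]
[[223.94750656 197.75411113]
 [266.97998566 198.73824439]]
[[222.78046811 194.18850979]
 [266.38206256 195.18876738]]
```

>>> jog_arm([
  {"rx":0,"ry":0,"rz":0,"x":20,"y":-1,"z":-5,"hand":85},
  {"rx":0,"ry":0,"rz":0,"x":20,"y":0,"z":0,"hand":85},
  {"rx":0,"ry":0,"rz":0,"x":20,"y":0,"z":0,"hand":85},
  {"rx":0,"ry":0,"rz":0,"x":15,"y":0,"z":0,"hand":85},
  {"rx":0,"ry":0,"rz":0,"x":0,"y":0,"z":0,"hand":85},
])

```text
time_s: 9.45
eef_pos: [495.1, -157.0, 66.4]
ee_rot: [0.707, -0.008, 0.708, 0.009]
force: [0.3, 0.7, 0.5]
grip_width: 0.996
```

```bash
python3 - <<'E'
from pic import *
st();shot("scene","s6",(210,160),(90,90),6.5);print(proj("scene",[sense()["eef_pos"]]))
E
```

```text
9.45 [ 495.11 -157.     66.36] [ 0.71 -0.01  0.71  0.01] [0.32 0.74 0.49] 0.9957156970930093 [-0.   -0.02 -0.03  0.    0.02  0.  ]
[[-0.   -0.02  1.  ]
 [ 0.    1.    0.02]
 [-1.    0.   -0.  ]]
[[250.76 210.52]]
```

View pics/s6.png

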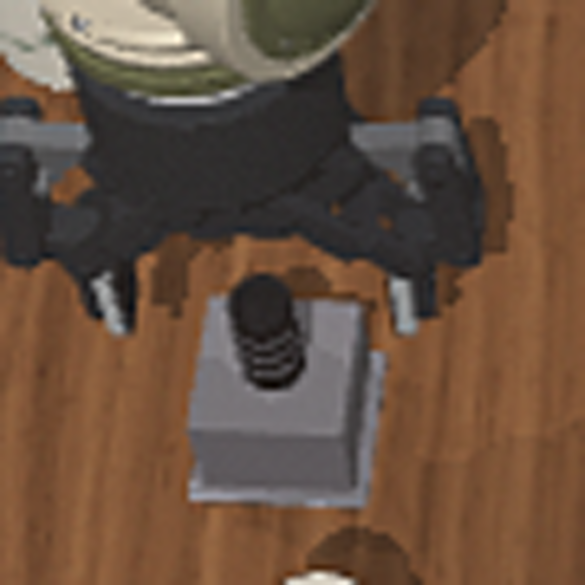

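```bash
python3 - <<'E'
from h import *
print("obs tips",cr((128,330),(210,160),6.5),cr((395,330),(210,160),6.5), "knob top ctr",cr((262,302),(210,160),6.5))
for z in(77,79): print(proj("scene",[[506,-157-42.5,z],[506,-157+42.5,z],[495,-157,86]]))
E
```

```text
obs tips [229.26923077 210.34615385] [270.34615385 210.34615385] knob top ctr [249.88461538 206.03846154]
[[229.71506185 211.93825854]
 [269.97141268 212.8481678 ]
 [249.89077862 205.73286656]]
[[229.5599507  211.45739653]
 [269.89199255 212.3693703 ]
 [249.89077862 205.73286656]]
```

>>> jog_arm([
  {"rx":0,"ry":0,"rz":0,"x":14,"y":0,"z":1,"hand":85},
  {"rx":0,"ry":0,"rz":0,"x":0,"y":0,"z":0,"hand":50},
  {"rx":0,"ry":0,"rz":0,"x":0,"y":0,"z":0,"hand":35},
  {"rx":0,"ry":0,"rz":0,"x":0,"y":0,"z":0,"hand":26},
  {"rx":0,"ry":0,"rz":0,"x":0,"y":0,"z":0,"hand":26},
], force=25)

```text
time_s: 10.12
eef_pos: [496.6, -157.8, 53.1]
ee_rot: [0.707, -0.009, 0.707, 0.008]
force: [-0.1, 0.6, -0.3]
grip_width: 0.303
```

>>> jog_arm([
  {"rx":0,"ry":0,"rz":0,"x":0,"y":0,"z":0,"hand":20},
  {"rx":0,"ry":0,"rz":0,"x":0,"y":0,"z":0,"hand":15},
  {"rx":0,"ry":0,"rz":0,"x":0,"y":0,"z":0,"hand":15},
], force=40)

```text
time_s: 10.5
eef_pos: [496.7, -157.8, 53.2]
ee_rot: [0.707, -0.009, 0.707, 0.008]
force: [-1.7, 0.8, 5.3]
grip_width: 0.245
```

```bash
python3 - <<'E'
from pic import *
st();shot("scene","s7",(210,160),(90,90),6.5);print(proj("scene",[sense()["eef_pos"]]))
E
```

```text
10.5 [ 496.66 -157.83   53.24] [ 0.71 -0.01  0.71  0.01] [-1.66  0.84  5.3 ] 0.24485948703517596 [ 0. -0.  0. -0.  0. -0.]
[[ 0.   -0.02  1.  ]
 [-0.    1.    0.02]
 [-1.   -0.    0.  ]]
[[251.29 214.21]]
```

View pics/s7.png

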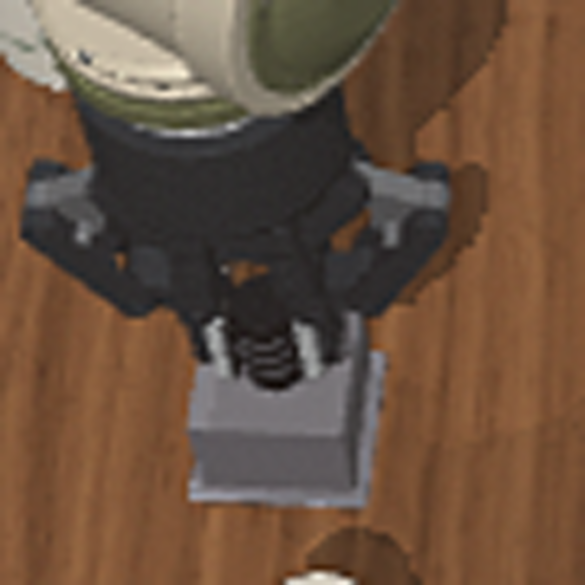

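>>> jog_arm([
  {"rx":0,"ry":0,"rz":0,"x":-10,"y":0,"z":0,"hand":15},
  {"rx":0,"ry":0,"rz":0,"x":-20,"y":0,"z":0,"hand":15},
  {"rx":0,"ry":0,"rz":0,"x":-25,"y":0,"z":0,"hand":15},
  {"rx":0,"ry":0,"rz":0,"x":-25,"y":0,"z":0,"hand":15},
  {"rx":0,"ry":0,"rz":0,"x":0,"y":0,"z":0,"hand":15},
])

```text
time_s: 11.18
eef_pos: [497.2, -158.1, 134.5]
ee_rot: [0.708, -0.009, 0.706, 0.008]
force: [-0.2, 0.8, -1.2]
grip_width: 0.241
```

```bash
python3 - <<'E'
from pic import *
st();shot("scene","s8",(200,130),(100,100),6)
E
```

```text
11.175 [ 497.24 -158.13  134.54] [ 0.71 -0.01  0.71  0.01] [-0.2   0.75 -1.21] 0.2406190266937349 [-0.    0.04  0.04  0.   -0.03  0.  ]
[[ 0.   -0.02  1.  ]
 [-0.    1.    0.02]
 [-1.   -0.    0.  ]]
```

View pics/s8.png

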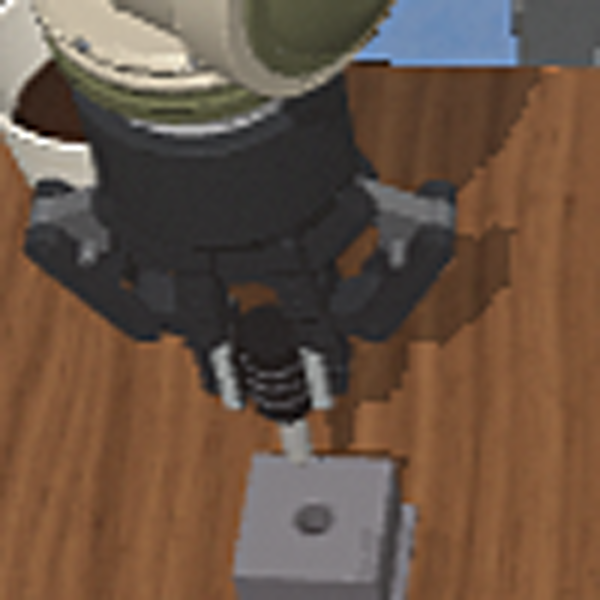

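The pin is gripped and lifted; the stand hole at crop (314,518) is empty.

```bash
python3 - <<'E'
from h import *
np.set_printoptions(precision=1,suppress=True)
print("stand hole",onz("scene",*cr((314,518),(200,130),6),44))
print("ins hole top",onz("top",*cr((221,226),(270,105),6),44),"scene",onz("scene",*cr((220,320),(310,210),5.5),44))
print(tri(cr((220,320),(310,210),5.5),cr((221,226),(270,105),6)))
# expected near edges of flush stack in top crop
for z in(44,20): print((proj("top",[[541.5,54,z]])-[270,105]+.5)*6-.5)
o=proj("scene",[[496.9,-157.9,85],[496.9,-157.9,125]]);print((o-[200,130]+.5)*6-.5)
E
```

```text
stand hole [ 495.6 -157.7   44. ]
ins hole top [611.   57.3  44. ] scene [612.1  54.2  44. ]
(array([611.5,  55.9,  42.5]), np.float64(3.1451413728419113))
[[222.9 404.4]]
[[226.7 420.2]]
[[299.  462.9]
 [284.3 401.8]]
```

>>> jog_arm([
  {"rx":0,"ry":0,"rz":0,"x":0,"y":25,"z":14,"hand":15},
  {"rx":0,"ry":0,"rz":0,"x":0,"y":35,"z":20,"hand":15},
  {"rx":0,"ry":0,"rz":0,"x":0,"y":40,"z":23,"hand":15},
  {"rx":0,"ry":0,"rz":0,"x":0,"y":40,"z":23,"hand":15},
  {"rx":0,"ry":0,"rz":0,"x":0,"y":35,"z":20,"hand":15},
])

```text
time_s: 11.85
eef_pos: [592.3, 21.3, 131.4]
ee_rot: [0.706, -0.009, 0.708, 0.009]
force: [0.3, -0.6, -0.4]
grip_width: 0.246
```

>>> jog_arm([
  {"rx":0,"ry":0,"rz":0,"x":10,"y":25,"z":13,"hand":15},
  {"rx":0,"ry":0,"rz":0,"x":10,"y":10,"z":7,"hand":15},
  {"rx":0,"ry":0,"rz":0,"x":0,"y":0,"z":0,"hand":15},
])

```text
time_s: 12.22
eef_pos: [610.7, 55.1, 111.2]
ee_rot: [0.706, -0.009, 0.708, 0.009]
force: [-0.5, 0.1, 0.2]
grip_width: 0.241
```

```bash
python3 - <<'E'
from pic import *
st();shot("scene","s9",(300,170),(100,120),5);st()
E
```

```text
12.225 [610.73  55.06 111.17] [ 0.71 -0.01  0.71  0.01] [-0.51  0.13  0.18] 0.24081582858820458 [-0.03 -0.03 -0.   -0.01  0.01 -0.01]
[[-0.   -0.02  1.  ]
 [ 0.    1.    0.02]
 [-1.    0.   -0.  ]]
12.275 [610.94  54.44 112.07] [ 0.71 -0.01  0.71  0.01] [-0.76 -0.16 -0.58] 0.24819066549155952 [-0.02 -0.02 -0.01  0.    0.    0.  ]
[[-0.   -0.02  1.  ]
 [-0.    1.    0.02]
 [-1.   -0.   -0.  ]]
```

View pics/s9.png

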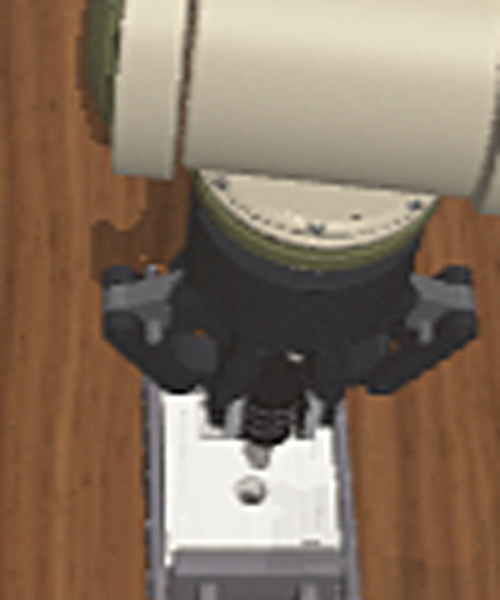

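```bash
python3 - <<'E'
from h import *
X=[[610.8,54.8,62],[610.8,54.8,44],[610.8,54.8,80]]
print((proj("scene",X)-[300,170]+.5)*5-.5)
print("hole by scene",onz("scene",*cr((251,490.5),(300,170),5),44),"foot",onz("scene",*cr((258,467),(300,170),5),62))
im=cv2.imread("pics/s9_full.png")[:,:,1]
print(im[256:276,342:360])
E
```

```text
[[254.74751446 470.04856206]
 [251.42583709 487.87873333]
 [258.18918604 451.57742808]]
hole by scene [611.95077609  54.60133548  44.        ] foot [609.44861143  56.13874027  62.        ]
[[212 217 164 140 143 127  63  27  62  73  58  54  55  65  51  20 125  68]
 [160 163 146 140 147  80  41  26  24  34  43  48  43  31  10  87 204 103]
 [247 246 248 250 254 255 210 138  62  20  22  24  12   0 103 247 255 251]
 [242 242 242 243 245 251 204 132 126 118  87  68 118 255 255 251 248 241]
 [240 238 238 239 241 246 195 125 123 141 144 130 203 252 248 242 242 236]
 [240 239 239 239 240 242 248 159 114 136 140 116 233 248 243 240 241 237]
 [239 238 239 240 240 239 245 209 140 129 130 136 232 245 241 239 241 237]
 [239 240 238 240 239 239 241 232 177 132 112 194 237 243 241 239 241 238]
 [240 239 240 239 239 241 239 247 251 251 249 247 242 242 241 240 241 238]
 [240 239 239 239 242 243 223 185 178 201 236 246 241 242 243 241 241 239]
 [240 240 239 241 241 205 170 185 203 186 186 228 239 235 229 238 243 239]
 [239 239 239 242 223 200 196 199 201 187 137 214 231 229 229 230 231 238]
 [241 240 239 242 233 190 142 126 152 181 126 184 227 230 231 229 230 229]
 [241 240 238 241 246 192 102  72  72  96 112 220 233 229 231 231 230 230]
 [241 240 239 240 245 241 162  79  59  85 191 242 233 227 230 230 231 231]
 [241 240 239 239 241 244 244 250 255 251 247 244 240 240 233 230 231 232]
 [240 240 239 239 239 240 239 242 245 245 241 240 240 240 235 230 231 232]
 [240 240 239 240 239 239 237 237 240 240 238 239 240 232 231 229 229 232]
 [239 240 238 239 239 239 237 237 239 240 239 240 233 227 230 229 229 232]
 [240 240 239 239 238 238 236 236 239 239 238 240 231 227 231 230 230 232]]
```

>>> jog_arm([
  {"rx":0,"ry":0,"rz":0,"x":6,"y":-1.5,"z":2,"hand":15},
  {"rx":0,"ry":0,"rz":0,"x":7,"y":0,"z":0,"hand":15},
  {"rx":0,"ry":0,"rz":0,"x":0,"y":0,"z":0,"hand":15},
])

```text
time_s: 12.65
eef_pos: [613.0, 53.2, 99.3]
ee_rot: [0.707, -0.008, 0.707, 0.008]
force: [-0.4, 0.3, -0.6]
grip_width: 0.245
```

```bash
python3 - <<'E'
from pic import *
st();shot("scene","s10",(320,220),(60,60),9);st()
im=cv2.imread("pics/s10_full.png")[:,:,1]
print(im[256:276,342:360])
X=sense()["eef_pos"];print(proj("scene",[[X[0],X[1],X[2]-49.2],[X[0],X[1],44]]))
E
```

```text
12.65 [613.05  53.24  99.26] [ 0.71 -0.01  0.71  0.01] [-0.4   0.3  -0.59] 0.2454771189034801 [ 0.   -0.01 -0.01 -0.    0.01  0.  ]
[[-0.   -0.02  1.  ]
 [ 0.    1.    0.02]
 [-1.    0.   -0.  ]]
12.7 [613.27  53.37  99.71] [ 0.71 -0.01  0.71  0.01] [ 0.02 -0.17 -0.75] 0.24088679668650187 [ 0.   -0.   -0.01 -0.    0.    0.  ]
[[-0.   -0.02  1.  ]
 [ 0.    1.    0.02]
 [-1.    0.   -0.  ]]
[[ 48  38 120 148 132  75  49  47  55  93  81  72  66  77  63  53  35  47]
 [ 33  30 132 152 133  68  55  55  38  34  47  36  30  35  47  34  22  70]
 [ 11  44 130 150 112  49  29  41  57  90  64  64  69  60  57  78  41  97]
 [212 163 141 150  94  32  57  55  40  33  42  37  34  44  84 142  74 122]
 [255 180 128 139  85  26  25  61  63  89  82  65  66  26 117 145  75 117]
 [247 218 168 163 148 103  44  24  33  35  32  24  11 107 252 186  99 144]
 [242 243 245 251 255 211 126  59  22  17  12  52 105 245 255 250 252 248]
 [241 241 242 244 253 209 124 127 146 118 115 251 253 250 245 242 245 242]
 [239 240 239 241 248 189 113 127 143 138 146 245 248 243 242 239 242 238]
 [240 239 240 241 247 231 146 128 140 132 137 240 243 241 242 240 242 238]
 [240 239 239 242 243 208 143 128 135 126 160 232 241 242 241 240 242 240]
 [239 239 239 242 223 204 198 194 184 164 132 199 230 230 240 234 231 229]
 [240 240 239 242 233 189 143 127 153 183 129 185 228 230 231 229 230 229]
 [240 240 239 241 246 192 103  71  73  98 110 200 230 230 231 229 231 230]
 [241 240 238 240 244 241 163  78  58  77 172 230 231 229 231 230 231 230]
 [241 239 238 240 240 244 243 250 255 253 238 232 229 228 230 230 230 231]
 [240 240 239 239 239 240 238 242 247 246 234 229 228 229 231 230 231 232]
 [239 239 239 239 239 240 237 238 241 233 227 229 229 227 231 230 229 231]
 [240 240 238 239 239 239 237 237 240 232 226 228 228 228 231 229 229 232]
 [239 240 239 239 238 239 236 237 241 233 228 228 229 227 232 230 228 232]]
[[349.45 267.02]
 [349.21 268.29]]
```

View pics/s10.png

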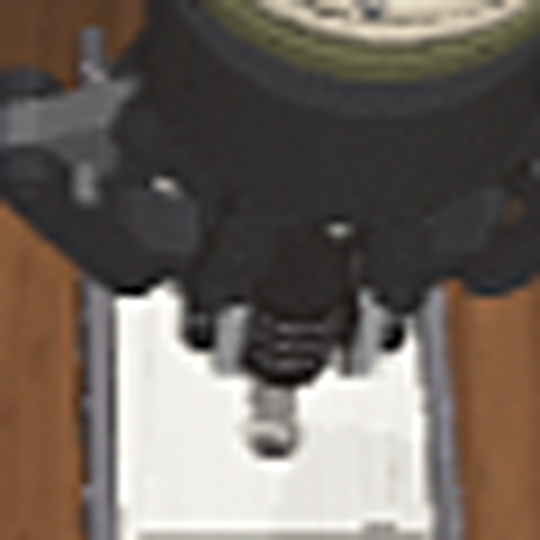

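The pin foot is above the hole (crop 273,430), aligned within about 1 mm. I'll lower it and watch the force.

>>> jog_arm([
  {"rx":0,"ry":0,"rz":0,"x":3,"y":0,"z":0.5,"hand":15},
  {"rx":0,"ry":0,"rz":0,"x":3,"y":0,"z":0,"hand":15},
  {"rx":0,"ry":0,"rz":0,"x":2,"y":0,"z":0,"hand":15},
  {"rx":0,"ry":0,"rz":0,"x":0,"y":0,"z":0,"hand":15},
])

```text
time_s: 13.2
eef_pos: [613.9, 53.7, 91.7]
ee_rot: [0.707, -0.009, 0.707, 0.009]
force: [-0.3, -0.3, -0.5]
grip_width: 0.244
```

>>> jog_arm([
  {"rx":0,"ry":0,"rz":0,"x":2,"y":0,"z":0,"hand":15},
  {"rx":0,"ry":0,"rz":0,"x":2,"y":0,"z":0,"hand":15},
])

```text
time_s: 13.45
eef_pos: [614.0, 53.7, 87.8]
ee_rot: [0.707, -0.009, 0.707, 0.009]
force: [-0.2, -0.1, -1.4]
grip_width: 0.243
```

>>> jog_arm([
  {"rx":0,"ry":0,"rz":0,"x":2,"y":0,"z":0,"hand":15},
  {"rx":0,"ry":0,"rz":0,"x":1,"y":0,"z":0,"hand":15},
])

```text
time_s: 13.7
eef_pos: [613.9, 53.6, 84.7]
ee_rot: [0.707, -0.009, 0.707, 0.009]
force: [0.7, -0.5, -0.1]
grip_width: 0.243
```

>>> jog_arm([
  {"rx":0,"ry":0,"rz":0,"x":2,"y":0,"z":0,"hand":15},
  {"rx":0,"ry":0,"rz":0,"x":1,"y":0,"z":0,"hand":15},
])

```text
time_s: 13.95
eef_pos: [613.9, 53.6, 81.8]
ee_rot: [0.707, -0.009, 0.707, 0.009]
force: [0.3, 0.1, 0.0]
grip_width: 0.247
```

>>> jog_arm([
  {"rx":0,"ry":0,"rz":0,"x":2,"y":0,"z":0,"hand":15},
  {"rx":0,"ry":0,"rz":0,"x":1,"y":0,"z":0,"hand":15},
])

```text
time_s: 14.2
eef_pos: [613.9, 53.7, 78.8]
ee_rot: [0.707, -0.009, 0.707, 0.009]
force: [-0.1, -0.1, -1.0]
grip_width: 0.245
```

>>> jog_arm([
  {"rx":0,"ry":0,"rz":0,"x":2,"y":0,"z":0,"hand":15},
  {"rx":0,"ry":0,"rz":0,"x":2,"y":0,"z":0,"hand":15},
])

```text
time_s: 14.45
eef_pos: [614.0, 53.6, 74.8]
ee_rot: [0.707, -0.009, 0.707, 0.009]
force: [-0.3, -0.0, -0.9]
grip_width: 0.248
```

>>> jog_arm([
  {"rx":0,"ry":0,"rz":0,"x":2,"y":0,"z":0,"hand":15},
  {"rx":0,"ry":0,"rz":0,"x":2,"y":0,"z":0,"hand":15},
])

```text
time_s: 14.7
eef_pos: [614.0, 53.7, 70.8]
ee_rot: [0.707, -0.009, 0.707, 0.009]
force: [-0.5, -1.0, -0.3]
grip_width: 0.247
```

>>> jog_arm([
  {"rx":0,"ry":0,"rz":0,"x":2,"y":0,"z":0,"hand":15},
  {"rx":0,"ry":0,"rz":0,"x":1,"y":0,"z":0,"hand":15},
])

```text
time_s: 14.95
eef_pos: [613.9, 53.6, 67.8]
ee_rot: [0.707, -0.009, 0.707, 0.009]
force: [-0.8, -0.2, -1.3]
grip_width: 0.244
```

>>> jog_arm([
  {"rx":0,"ry":0,"rz":0,"x":2,"y":0,"z":0,"hand":15},
  {"rx":0,"ry":0,"rz":0,"x":1,"y":0,"z":0,"hand":15},
])

```text
time_s: 15.2
eef_pos: [613.9, 53.7, 64.8]
ee_rot: [0.707, -0.009, 0.707, 0.009]
force: [0.1, -0.0, -1.2]
grip_width: 0.244
```

>>> jog_arm([
  {"rx":0,"ry":0,"rz":0,"x":2,"y":0,"z":0,"hand":15},
  {"rx":0,"ry":0,"rz":0,"x":1,"y":0,"z":0,"hand":15},
])

```text
time_s: 15.45
eef_pos: [613.8, 53.7, 61.8]
ee_rot: [0.707, -0.009, 0.707, 0.009]
force: [-0.4, -0.2, -1.0]
grip_width: 0.248
```

>>> jog_arm([
  {"rx":0,"ry":0,"rz":0,"x":2,"y":0,"z":0,"hand":15},
  {"rx":0,"ry":0,"rz":0,"x":1,"y":0,"z":0,"hand":15},
])

```text
time_s: 15.7
eef_pos: [613.8, 53.7, 58.8]
ee_rot: [0.707, -0.009, 0.707, 0.009]
force: [-0.3, 1.0, -0.2]
grip_width: 0.244
```

>>> jog_arm([
  {"rx":0,"ry":0,"rz":0,"x":2,"y":0,"z":0,"hand":15},
  {"rx":0,"ry":0,"rz":0,"x":1,"y":0,"z":0,"hand":15},
])

```text
time_s: 15.95
eef_pos: [613.9, 53.7, 55.8]
ee_rot: [0.707, -0.009, 0.707, 0.009]
force: [-0.4, 1.6, -0.5]
grip_width: 0.245
```

>>> jog_arm([
  {"rx":0,"ry":0,"rz":0,"x":1,"y":0,"z":0,"hand":15},
  {"rx":0,"ry":0,"rz":0,"x":0.5,"y":0,"z":0,"hand":15},
])

```text
time_s: 16.2
eef_pos: [613.9, 53.7, 54.4]
ee_rot: [0.707, -0.009, 0.707, 0.009]
force: [-1.9, 1.1, 0.2]
grip_width: 0.247
```

>>> jog_arm([
  {"rx":0,"ry":0,"rz":0,"x":0.7,"y":0,"z":0,"hand":15},
  {"rx":0,"ry":0,"rz":0,"x":0,"y":0,"z":0,"hand":15},
])

```text
time_s: 16.45
eef_pos: [613.9, 53.7, 53.6]
ee_rot: [0.707, -0.009, 0.707, 0.009]
force: [-1.8, 1.7, -0.1]
grip_width: 0.241
```

>>> jog_arm([
  {"rx":0,"ry":0,"rz":0,"x":0.6,"y":0,"z":0,"hand":15},
  {"rx":0,"ry":0,"rz":0,"x":0,"y":0,"z":0,"hand":15},
])

```text
time_s: 16.7
eef_pos: [613.9, 53.7, 53.1]
ee_rot: [0.707, -0.009, 0.707, 0.009]
force: [-0.3, 1.5, -0.1]
grip_width: 0.247
```

>>> jog_arm([
  {"rx":0,"ry":0,"rz":0,"x":0.5,"y":0,"z":0,"hand":15},
  {"rx":0,"ry":0,"rz":0,"x":0,"y":0,"z":0,"hand":15},
])

```text
time_s: 16.95
eef_pos: [614.0, 53.7, 52.9]
ee_rot: [0.707, -0.009, 0.707, 0.009]
force: [-2.5, 2.3, 2.7]
grip_width: 0.248
```

Contact at 2.7 N, at the same height as the knob sat on the stand. Releasing now.

>>> jog_arm([
  {"rx":0,"ry":0,"rz":0,"x":0,"y":0,"z":0,"hand":26},
  {"rx":0,"ry":0,"rz":0,"x":0,"y":0,"z":0,"hand":34},
  {"rx":0,"ry":0,"rz":0,"x":0,"y":0,"z":0,"hand":50},
  {"rx":0,"ry":0,"rz":0,"x":0,"y":0,"z":0,"hand":60},
  {"rx":0,"ry":0,"rz":0,"x":0,"y":0,"z":0,"hand":60},
])

```text
time_s: 17.58
eef_pos: [614.0, 53.6, 52.6]
ee_rot: [0.707, -0.009, 0.707, 0.009]
force: [-0.0, 0.8, -0.1]
grip_width: 0.702
```

>>> jog_arm([
  {"rx":0,"ry":0,"rz":0,"x":-10,"y":0,"z":0,"hand":60},
  {"rx":0,"ry":0,"rz":0,"x":-25,"y":0,"z":0,"hand":60},
  {"rx":0,"ry":0,"rz":0,"x":-35,"y":0,"z":0,"hand":60},
  {"rx":0,"ry":0,"rz":0,"x":-35,"y":0,"z":-20,"hand":60},
  {"rx":0,"ry":0,"rz":0,"x":0,"y":-20,"z":-40,"hand":60},
])

```text
time_s: 18.2
eef_pos: [555.5, 32.4, 160.9]
ee_rot: [0.709, -0.01, 0.705, 0.009]
force: [0.1, -1.0, 0.2]
grip_width: 0.707
```

>>> jog_arm([
  {"rx":0,"ry":0,"rz":0,"x":0,"y":-40,"z":-40,"hand":60},
  {"rx":0,"ry":0,"rz":0,"x":0,"y":-40,"z":-40,"hand":60},
  {"rx":0,"ry":0,"rz":0,"x":0,"y":-40,"z":-20,"hand":60},
  {"rx":0,"ry":0,"rz":0,"x":0,"y":-40,"z":0,"hand":60},
  {"rx":0,"ry":0,"rz":0,"x":0,"y":0,"z":0,"hand":60},
])

```text
time_s: 18.82
eef_pos: [458.4, -132.3, 158.4]
ee_rot: [0.708, -0.008, 0.707, 0.007]
force: [-0.7, 0.3, -0.2]
grip_width: 0.702
```

```bash
python3 - <<'E'
from pic import *
shot("scene","s11",(310,200),(80,115),5);shot("top","t11",(270,105),(75,95),6);st()
E
```

```text
18.925 [ 458.37 -130.01  158.05] [ 0.71 -0.01  0.71  0.01] [-0.33 -0.18 -0.17] 0.699988714457875 [ 0.02 -0.    0.01 -0.   -0.   -0.  ]
[[ 0.   -0.02  1.  ]
 [-0.    1.    0.02]
 [-1.   -0.    0.  ]]
```

View pics/s11.png

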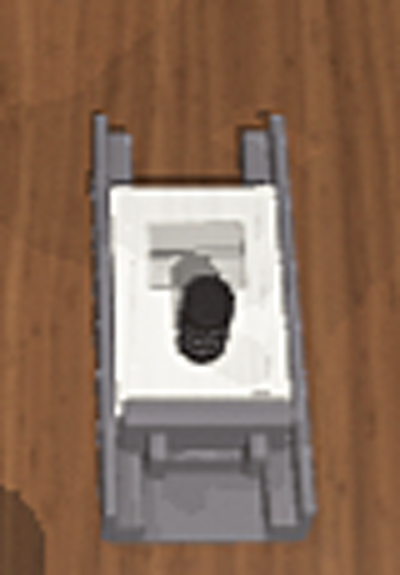

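View pics/t11.png

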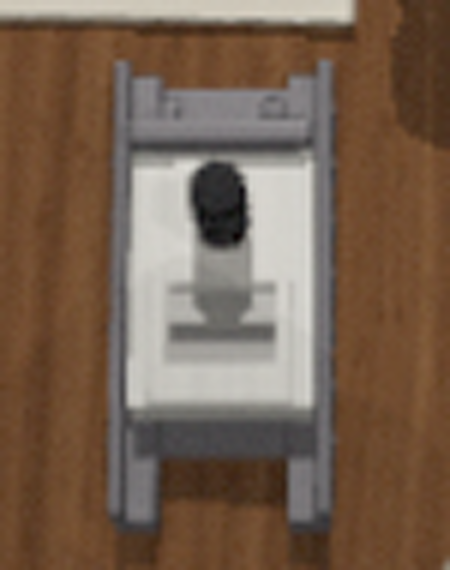

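View pics/s11_full.png

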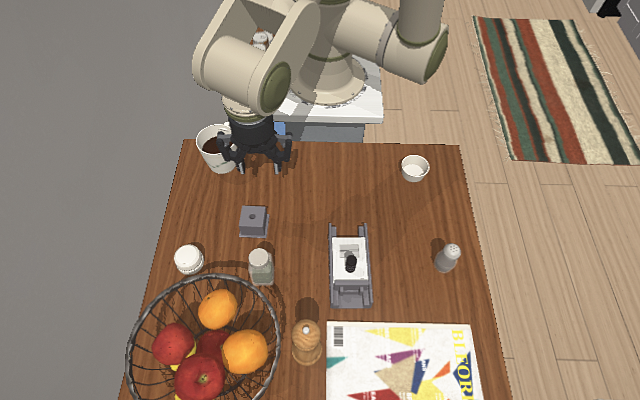

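```bash
python3 - <<'E'
from h import *
np.set_printoptions(precision=1,suppress=True)
print(tri(cr((209,301),(310,200),5),cr((217,187),(270,105),6)))
a=cv2.imread("pics/scene0.png").astype(int);b=cv2.imread("pics/s11_full.png").astype(int)
d=abs(a-b).max(2)
for n,(x,y,w,h) in dict(salt=(435,240,28,34),jar=(246,246,30,42),timer=(172,242,34,34),ram=(398,152,34,32),mugL=(195,125,20,50),stand=(236,225,34,14)).items(): print(n,d[y:y+h,x:x+w].max(),(d[y:y+h,x:x+w]>40).sum())
E
```

```text
(array([612.5,  55.6,  84.4]), np.float64(1.6504377924840457))
salt 66 7
jar 54 2
timer 12 0
ram 19 0
mugL 11 0
stand 9 0
```

```bash
python3 -c "
from rig import *
print(finish_job())"
```

```text
the job is handed in; nothing more can be done
None
```

The three inserts are up against the end stop, and the locking pin is down through all of them with its knob on the top insert. I released the pin, backed the arm clear and handed the job in at about 19 s.

- **Pushing:** I pushed the stack with shut fingers until it met the stop, with at most about 8 N. The front edges looked flush afterwards.
- **Pin:** It went down without resistance until the knob touched, at 2.7 N. That was within 0.3 mm of the gripper height at which I had picked it up.
- **Last check:** The two cameras put the knob top at (612.5, 55.6, 84.4), expected 86 high; the same method read 84.8 for the pin on its stand. The mug, timer and ramekin showed no change. The salt shaker and spice jar differed in only 7 and 2 pixels, which I took for shadow.
- **Disagreements:** The cameras differed by about 3 mm sideways at the tray, so I lined the pin up with the hole within a single picture. The grip opening read about 21 mm on the 22 mm knob.

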